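# Drive a spindle bearing home through its spacer sleeve

## Robot

A 7-joint arm with a two-finger parallel gripper is mounted at the origin on the work surface. World frame = base frame: x ahead of the robot, y to its left, z up, the work surface at z = 0. Lengths are in mm, angles in rad, forces in N, time in s.
With the tool pointing down it reaches from about 400 to 925 mm from the base axis. Payload 5.6 kg.
Tool frame: the origin (TCP) lies midway between the tips of the shut fingers; the grasp point (between the pads) lies 19 mm behind it (tcp_to_grasp is the z of the grasp point in the tool frame, in mm); z points along the fingers, y is the direction in which the jaws open and shut (so a half turn about z gives the same grasp; the last joint's range is limited). The gripper opens to 85 mm and grips with 20 to 120 N. Pads are 22 mm wide; open, the fingers measure 114 mm over their backs; the gripper's body (76 mm by 85 mm) begins 54 mm behind the grasp point. The pads swing forward as they close: fully open they stand 13 mm farther back than shut.
Start: joints at [1.065, 0.468, -0.012, 1.603, 0.006, 1.071, -0.056], TCP at [290.158, -581.651, 210.79] pointing down, gripper open.
Joint ranges: [-2.53, 2.53], [-0.31, 2.02], [-1.57, 1.55], [0.28, 2.44], [-1.29, 4.43], [0.15, 1.84], [-2.92, 2.92]. Speed limits (rad/s): [2.57, 2.57, 3.14, 3.14, 3.14, 3.14, 3.14].

## Interface

Orientations are given as [roll, pitch, yaw] about the fixed x, y, z axes, in that order (R = Rz(yaw) Ry(pitch) Rx(roll)).
In Python, from plant import state, read_camera, calibration, job_done, tcp_to_grasp gives the robot as it stands. The module is installed in compiled form; this text tells all that it offers.
- The arm moves only by the tool apply_moves, never from a script. Its argument "series" is a list of rows, each a list of 2 entries, a list of its own where there are three numbers: the shift along the tool's x, y, z in mm, then the turn, a rotation vector about the tool's x, y, z in rad. In form: [[[dx, dy, dz], [rx, ry, rz]], ...]. A call has 1 to 10 rows; each row shifts and turns the commanded pose from where the row before left it, along the tool's axes as they then stand; what a row does not reach is not made up. A row lasts 1/10 s, in which the tool goes at most 50 mm and 8.59 degrees, less where a joint would pass 70% of its speed; a pose out of reach is approached as far as the arm can. A call with a gripper value outside its range is refused whole. "fingers" is the finger opening in mm, from 0 to 85.4, set as the call begins (left out, the last holds). The fingers move at their own pace and stop on an object; "force" is the grip in N (left out, the last holds). Time passes only in rows, so rows that do not move let the fingers close. It gives the time, the measured TCP pose, the force and the opening at its end, in the units of the state.
- state(): the state, without advancing time (a new reading comes with each control period).
- read_camera(name): name is "side" or "top" or "wrist"; returns the picture (420x560x3 uint8, red, green, blue); there is no depth.
- calibration(name): a dict with "vertical_fov" (degrees; the focal length in pixels is half the picture's height over the tangent of half this angle, whatever the lens; pixels are square), "cx", "cy" (the principal point, pixels), "dist_coeffs" ([k1, k2, p1, p2, k3] as OpenCV has them; the pictures are not rectified), "T" (4x4, takes a point from camera to world coordinates). Camera axes: x right, y down, z forward; pixel columns grow to the right and rows downward; lengths in mm; the calibration is good to about 2 mm. A picture is of the moment at which its call begins: read the wrist's pose just before it. calibration takes no time and is no camera call; for the wrist camera it gives the pose at the moment of the call.
- job_done(): hands the job in, once; it reports no verdict.
The state is a dict: "clock": time; "joint_positions": joint angles; "joint_velocities": joint speeds; "tau": joint torques, N m; "position": TCP position; "tcp_rot": TCP orientation; "wrist_force": force on the tool from outside, world axes, zero at the start; "ft_torque": the same for the moment, N m; "grip_width": opening from 0.0 (shut) to 1.0 (fully open).
Only numpy, scipy, OpenCV 4.12 (cv2) and the standard library are available. Lean on these libraries where they do the work, as an engineer would, in place of code of your own. Each camera call takes 0.05 s, during which the arm holds its last target. There are 200 camera calls.

## Task

Finish seating the lower bearing in the printed spindle housing: slip the tall aluminium spacer sleeve down the bore onto the bearing, which is hung up part-way, then push both down with the nylon drift, always through the sleeve and never on the bare bearing, until you feel the bearing bottom out on the distance rings below it. Lean on it firmly for a moment once it is home, but do not force it, or the printed housing cracks. Then put the drift back upright in its wooden block, leave the sleeve in the bore and leave the other things on the bench alone.

Things in the scene. Friction and masses are not known exactly. Their poses are not given: they have to be found in the camera images.
- mouth (a point): Centre of the open top of the spindle housing: a grey printed plastic tube, 48 mm outside diameter, 33 mm bore, standing upright on a round flange screwed to a plywood board (130 x 100 x 15 mm) fixed to the bench. The mouth is 105 mm above the bench and has a 4 mm, 45 degree lead-in chamfer (41 mm wide at the very top). z points up along the bore.
- fixture: That board with the housing; origin under the board's centre, below the bore. In the bore is a snug ball bearing, 33 mm diameter, 9 mm thick, hung up 9 to 25 mm short of home. It slides only along the bore, takes 7 to 8 N to move slowly, stays where it is left and stops dead when it is home.
- bore_floor (a point): Bottom of the bore, 87 mm below the mouth. Steel distance rings are stacked on it, to a height that is not measured and differs: their top, where the bearing is home, is 68 to 82 mm below the mouth. Home is felt: a push well above the drag that no longer moves anything. 15 to 20 N held for half a second is firm and safe; the floor cracks above 25 N.
- sleeve_center (a point): Centre (half-way up) of the spacer sleeve: plain aluminium tube 40 mm tall, 30 mm outside, 24 mm inside diameter, 25 to 50 g, upright on the bench. Slides loosely down the bore onto the bearing (its top then from 6 mm above to 24 mm below the mouth; with the bearing home, 19 to 33 mm below it). z along its axis, up. The ring of the same diameter but only 14 mm tall is another part.
- drift_center (a point): Centre (half-way up) of the drift: a plain white nylon rod, 30 mm diameter, 130 mm long, 70 to 140 g, flat lower end with a 2 mm chamfer, standing upright in the pocket of the wooden block, its foot 10 mm and its top 140 mm above the bench. z along its axis, up. It fits down the bore with 1.5 mm to spare all round and bears on the sleeve's rim.
- pocket (a point): Centre of the floor of the drift's pocket in the wooden block (95 x 95 x 50 mm, fixed to the bench): a round hole 38 mm wide and 40 mm deep with a 3 mm chamfer, its floor 10 mm above the bench, its mouth 50 mm above the bench.
- collar: Bystander: short aluminium ring, 30 mm diameter, 14 mm tall, on the bench. Origin at its underside.
- spare_bearing: Bystander: ball bearing, 33 mm diameter, 9 mm thick, lying on the bench. Origin at its underside.
- grease_jar: Bystander: white jar with black lid, 56 mm diameter, 55 mm tall. Origin at its underside.
- screwdriver: Bystander: screwdriver lying on the bench beyond the housing.
There are look-alikes about, which are no part of the job. Leave any yellow look-alike of the part that bears sleeve_center alone.

How it is judged (in metres and radians):
On the way, in this order (a step that is already met when the one before it is completed fails the run):
1. the sleeve stands in the bore on the bearing, let go and at rest (z of sleeve_center in the frame of mouth below -0.012 m and horizontal distance between sleeve_center and mouth below 0.005 m and contact force between the fingers and sleeve below 0.5 N and linear speed of sleeve below 0.02 m/s), for 0.2 s.
2. the drift leans on the sleeve with more than 13 N while the bearing is home on the distance rings (value of joint bearing above 0.0285 m and contact force between drift and sleeve above 13 N), for 0.3 s.
At the end, for the whole second after the job is handed in: Bearing home on the distance rings within 1.5 mm; sleeve standing on it in the bore (centre at least 37 mm below the mouth, within 4 mm of the bore's axis); drift upright (0.15 rad) on its pocket's floor (centre within 10 mm of the pocket's axis, at most 70 mm above its floor); both at rest (value of joint bearing above 0.0285 m and z of sleeve_center in the frame of mouth below -0.037 m and horizontal distance between sleeve_center and mouth below 0.004 m and horizontal distance between drift_center and pocket below 0.01 m and z of drift_center in the frame of pocket below 0.07 m and angle between drift_center's own z axis and vertical below 0.15 rad and linear speed of each of drift, sleeve below 0.02 m/s); the robot touches nothing.
It fails at once if the drift pushes on the sleeve, or the sleeve on the bearing, with more than 25 N (contact force between drift and sleeve above 25 N or contact force between sleeve and bearing above 25 N).
It fails at once if the drift bears on the bare bearing (contact force between drift and bearing above 1 N).
It fails at once if a bystander is moved by more than 30 mm (distance of any of collar, spare_bearing, grease_jar, screwdriver from where it was at the start of the episode above 0.03 m).
It also fails if it takes over 67 s, if anything falls off the work surface, if the arm or the gripper's body presses on something with over 40 N, if the wrist force passes 120 N, or if a joint passes its speed limit or range.

## Working session

There is one attempt and no reset: what is moved stays moved. The work goes in short steps, Python scripts to look and compute and a tool call to move; the robot and the scene stay as the last step left them, time stands still between calls to the robot, and variables do not carry over. Pictures are saved under pics/ and viewed, about 8 in all and at most 12, crops included, and the job is handed in when it is done.

Besides the shell and the picture viewer there is one more tool, called after ">>>" in YAML: its name, and indented under it one key for each argument. apply_moves: Moves the arm, as the interface text tells. Its arguments: {"type":"object","properties":{"series":{"type":"array","items":{"type":"array"}},"fingers":{"type":"number"},"force":{"type":"number"}},"required":["series"]}

```bash
mkdir -p pics; cat > h.py <<'E'
import numpy as np, cv2
from plant import *
def K(c):
    f=210/np.tan(np.radians(c["vertical_fov"]/2)); return np.array([[f,0,c["cx"]],[0,f,c["cy"]],[0,0,1.]])
def ray(c,uv):
    p=cv2.undistortPoints(np.array(uv,float).reshape(-1,1,2),K(c),np.array(c["dist_coeffs"])).reshape(-1,2)
    T=np.array(c["T"]); return T[:3,3],np.c_[p,np.ones(len(p))]@T[:3,:3].T
def onz(c,uv,z):
    o,d=ray(c,uv); return o+d*((z-o[2])/d[:,2])[:,None]
def proj(c,P):
    T=np.linalg.inv(np.array(c["T"])); r=cv2.Rodrigues(T[:3,:3])[0]
    return cv2.projectPoints(np.array(P,float).reshape(-1,1,3),r,T[:3,3],K(c),np.array(c["dist_coeffs"]))[0].reshape(-1,2)
def save(n,im): cv2.imwrite("pics/"+n,cv2.cvtColor(im,cv2.COLOR_RGB2BGR))
E
python3 - <<'E'
from h import *
a=read_camera("side");b=read_camera("top");save("side0.png",a);save("top0.png",b)
np.savez("im0.npz",side=a,top=b)
for n in("side","top","wrist"):
    c=calibration(n);print(n,c["vertical_fov"],c["cx"],c["cy"],c["dist_coeffs"]);print(np.round(c["T"],3))
s=state();print({k:np.round(v,3) for k,v in s.items()},tcp_to_grasp)
E
```

```text
side 54.243728658130145 280.039131649515 213.9420965765352 [-0.03048255  0.          0.          0.          0.        ]
[[ 9.94000e-01 -7.70000e-02  7.70000e-02  5.29820e+02]
 [-1.09000e-01 -6.85000e-01  7.20000e-01 -6.75964e+02]
 [-3.00000e-03 -7.25000e-01 -6.89000e-01  7.26646e+02]
 [ 0.00000e+00  0.00000e+00  0.00000e+00  1.00000e+00]]
top 50.887474903608535 275.04835946761347 205.07947188705342 [0.04181967 0.         0.         0.         0.        ]
[[ 1.50000e-02 -9.94000e-01  1.10000e-01  5.07121e+02]
 [-1.00000e+00 -1.60000e-02 -1.10000e-02 -1.42030e+01]
 [ 1.30000e-02 -1.10000e-01 -9.94000e-01  9.93666e+02]
 [ 0.00000e+00  0.00000e+00  0.00000e+00  1.00000e+00]]
wrist 61.85810345361683 274.9384006506672 206.76943559554675 [0.01395622 0.         0.         0.         0.        ]
[[ 4.47000e-01 -8.62000e-01 -2.38000e-01  3.49669e+02]
 [-8.94000e-01 -4.31000e-01 -1.18000e-01 -5.50813e+02]
 [-1.00000e-03  2.66000e-01 -9.64000e-01  3.73143e+02]
 [ 0.00000e+00  0.00000e+00  0.00000e+00  1.00000e+00]]
{'clock': np.float64(0.1), 'joint_positions': array([ 1.065,  0.468, -0.012,  1.604,  0.006,  1.071, -0.056]), 'joint_velocities': array([ 0.   , -0.001, -0.001, -0.002, -0.   ,  0.001, -0.   ]), 'tau': array([ 3.0000e-03, -5.3352e+01,  2.2000e-02, -2.5196e+01,  1.1000e-02,
        4.0000e-03, -0.0000e+00]), 'position': array([ 289.853, -581.165,  209.925]), 'tcp_rot': array([-3.14 ,  0.   ,  0.463]), 'wrist_force': array([ 0.057, -0.332, -0.691]), 'ft_torque': array([ 0.022,  0.002, -0.005]), 'grip_width': np.float64(1.0)} -18.700000000000003
```

View pics/top0.png

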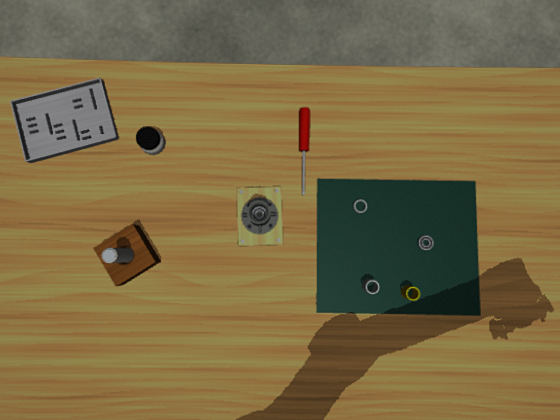

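View pics/side0.png

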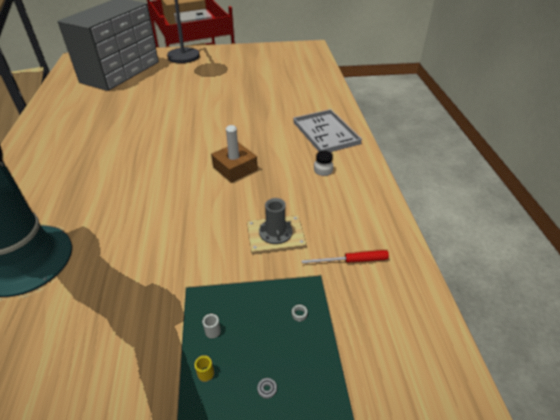

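Candidates for the sleeve in the top view are the tall grey tube (372,287), the short collar (360,206), the spare bearing (426,243) and the yellow look-alike (413,293). I choose (372,287): it is tall in the side view at (211,325), and not yellow. Next I'll check it in a close crop and measure.

```bash
python3 - <<'E'
from h import *
d=np.load("im0.npz");t=d["top"];s=d["side"];c=calibration("top")
def crop(im,u,v,r=35,k=7): return cv2.resize(im[v-r:v+r,u-r:u+r],None,fx=k*35/r*.55,fy=k*35/r*.55,interpolation=cv2.INTER_CUBIC)
g=[crop(t,372,287),crop(t,260,215),crop(t,118,256)],[crop(s,211,330),crop(s,275,220),crop(s,233,150)]
save("crops.png",np.vstack([np.hstack(r) for r in g]))
hsv=cv2.cvtColor(t,cv2.COLOR_RGB2HSV)
def blob(u,v,r,lo,smax):
    m=((hsv[...,2]>lo)&(hsv[...,1]<smax)).astype(np.uint8); w=np.zeros_like(m);cv2.circle(w,(u,v),r,1,-1);m&=w
    cs=max(cv2.findContours(m,cv2.RETR_EXTERNAL,cv2.CHAIN_APPROX_NONE)[0],key=cv2.contourArea)
    return cv2.minEnclosingCircle(cs),cv2.fitEllipse(cv2.convexHull(cs))
for n,u,v,r,lo,sm,z in(("sleeve",372,287,16,110,70,40),("drift",110,256,14,130,70,140),("collar",360,206,14,110,80,14)):
    e=blob(u,v,r,lo,sm);print(n,e,onz(c,[e[0][0],e[1][0]],z).round(1))
print("mouth approx",onz(c,[[260,213]],105))
E
```

```text
sleeve (((372.46551513671875, 286.8448181152344), 6.865772247314453), ((372.4685363769531, 286.752197265625), (13.157779693603516, 13.530620574951172), 19.27657699584961)) [[ 441.1 -234.9   40. ]
 [ 441.3 -234.9   40. ]]
drift (((109.25, 255.5), 7.2673211097717285), ((108.98286437988281, 255.32179260253906), (13.067172050476074, 14.144830703735352), 45.38699722290039)) [[500.2 289.9 140. ]
 [500.5 290.4 140. ]]
collar (((360.0806579589844, 205.75807189941406), 6.530457496643066), ((360.2273254394531, 205.64805603027344), (12.463383674621582, 13.030521392822266), 158.00100708007812)) [[ 617.3 -215.2   14. ]
 [ 617.5 -215.5   14. ]]
mouth approx [[589.00200311   6.0323977  105.        ]]
```

View pics/crops.png

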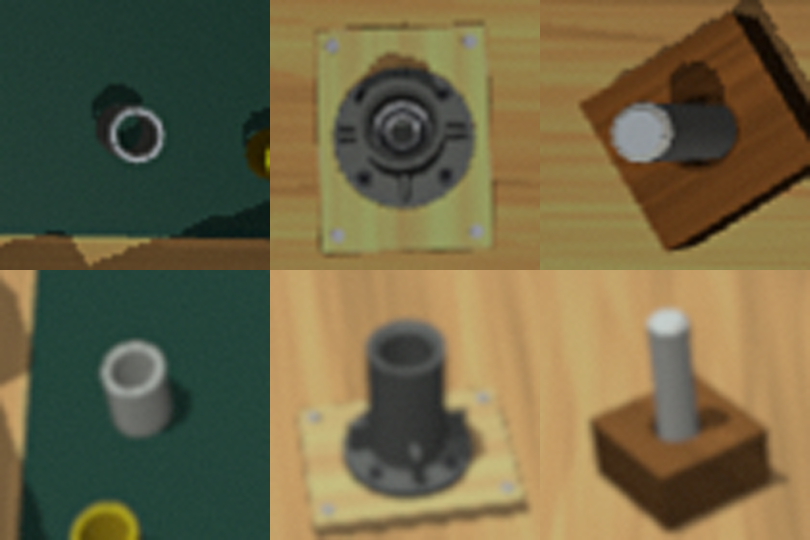

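The crop shows that the grey tube at (372,287) is tall and aluminium, so it is the sleeve. The bearing is visible inside the housing at about (259,214), and the drift top is at (109,255). Next I'll turn the jaws along x and fly over the sleeve.

>>> apply_moves:
  series:
    - [[0,0,0],[0,0,-0.1384]]
    - [[0,0,0],[0,0,-0.1384]]
    - [[0,0,0],[0,0,-0.1384]]
    - [[0,0,0],[0,0,-0.1384]]
    - [[0,0,0],[0,0,-0.1384]]
    - [[0,0,0],[0,0,-0.1384]]
    - [[0,0,0],[0,0,-0.1384]]
    - [[0,0,0],[0,0,-0.1384]]
  fingers: 60
  force: 30

```text
clock: 0.9
position: [290.0, -581.3, 210.2]
tcp_rot: [-3.141, -0.001, 1.576]
wrist_force: [-0.0, 0.4, 0.1]
grip_width: 0.702
```

>>> apply_moves:
  series:
    - [[35,15,0],[0,0,0]]
    - [[35,15,0],[0,0,0]]
    - [[35,15,0],[0,0,0]]
    - [[35,15,0],[0,0,0]]
    - [[35,15,0],[0,0,0]]
    - [[35,15,0],[0,0,0]]
    - [[35,15,0],[0,0,0]]
    - [[35,15,0],[0,0,0]]
    - [[35,15,0],[0,0,0]]
    - [[30,15,0],[0,0,0]]

```text
clock: 1.9
position: [440.6, -234.7, 210.6]
tcp_rot: [-3.141, -0.0, 1.571]
wrist_force: [1.0, -1.3, -0.0]
grip_width: 0.701
```

```bash
python3 - <<'E'
from h import *
c=calibration("wrist");im=read_camera("wrist");save("w1.png",im);np.savez("w1.npz",im=im)
s=state();print(s["position"],s["tcp_rot"],s["wrist_force"],s["grip_width"]);print(np.array(c["T"]).round(2))
print(proj(c,[[441,-235,40],[441,-235,0],s["position"]]))
E
```

```text
[ 443.50213333 -229.01624982  210.91947664] [ 3.13997002e+00 -3.01771549e-03  1.57796333e+00] [1.32214824 4.22827757 0.36369172] 0.7028111332632592
[[ 1.0000e+00  0.0000e+00 -0.0000e+00  4.4028e+02]
 [ 0.0000e+00 -9.6000e-01 -2.7000e-01 -1.6701e+02]
 [-0.0000e+00  2.7000e-01 -9.6000e-01  3.7387e+02]
 [ 0.0000e+00  0.0000e+00  0.0000e+00  1.0000e+00]]
[[275.81905551 182.69317356]
 [275.74981254 175.28235249]
 [281.53420379 239.86495778]]
```

View pics/w1.png

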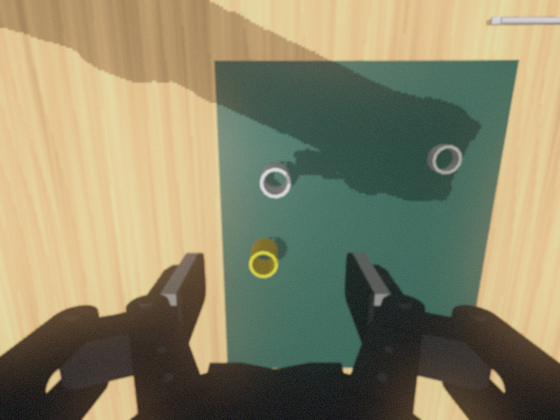

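The sleeve top is at (275,181) and was predicted at (276,183), so the views agree. The yellow tube at (263,264) is clear of the jaws. Descending.

>>> apply_moves:
  series:
    - [[3,0.5,25],[0,0,0]]
    - [[0,0,30],[0,0,0]]
    - [[0,0,30],[0,0,0]]
    - [[0,0,30],[0,0,0]]
    - [[0,0,30],[0,0,0]]
    - [[0,0,30],[0,0,0]]
    - [[0,0,20],[0,0,0]]
    - [[0,0,0],[0,0,0]]
    - [[0,0,0],[0,0,0]]

```text
clock: 2.85
position: [440.9, -233.7, 15.8]
tcp_rot: [-3.141, -0.0, 1.57]
wrist_force: [0.1, -0.1, 0.7]
grip_width: 0.702
```

>>> apply_moves:
  series:
    - [[0,0,0],[0,0,0]]
    - [[0,0,0],[0,0,0]]
    - [[0,0,0],[0,0,0]]
    - [[0,0,0],[0,0,0]]
    - [[0,0,0],[0,0,0]]
    - [[0,0,0],[0,0,0]]
  fingers: 20
  force: 30

```text
clock: 3.45
position: [441.7, -234.4, 17.1]
tcp_rot: [3.14, 0.002, 1.57]
wrist_force: [-2.0, 0.2, 6.2]
grip_width: 0.315
```

>>> apply_moves:
  series:
    - [[0,0,-5],[0,0,0]]
    - [[0,0,-20],[0,0,0]]
    - [[0,0,-30],[0,0,0]]
    - [[0,0,-30],[0,0,0]]
    - [[0,0,-40],[0,0,0]]
    - [[0,0,-40],[0,0,0]]
    - [[0,0,-20],[0,0,0]]
    - [[0,0,0],[0,0,0]]
    - [[0,0,0],[0,0,0]]

```text
clock: 4.35
position: [440.6, -233.8, 201.0]
tcp_rot: [3.141, 0.001, 1.57]
wrist_force: [-0.8, 0.3, -0.0]
grip_width: 0.314
```

>>> apply_moves:
  series:
    - [[15,15,0],[0,0,0]]
    - [[20,15,0],[0,0,0]]
    - [[20,15,0],[0,0,0]]
    - [[20,15,0],[0,0,0]]
    - [[20,15,0],[0,0,0]]
    - [[20,15,0],[0,0,0]]
    - [[20,15,0],[0,0,0]]
    - [[10,10,0],[0,0,0]]
    - [[0,0,0],[0,0,0]]
    - [[0,0,0],[0,0,0]]

```text
clock: 5.35
position: [555.2, -89.7, 199.8]
tcp_rot: [-3.139, 0.0, 1.57]
wrist_force: [-1.2, 0.4, -0.5]
grip_width: 0.315
```

```bash
python3 - <<'E'
from h import *
c=calibration("wrist");s=state();im=read_camera("wrist");a=read_camera("side");np.savez("w2.npz",im=im,side=a)
save("w2.png",np.hstack([im,a])[:, :]); 
x=cv2.resize(a[100:380,120:420],None,fx=1.4,fy=1.4); save("w2.png",np.hstack([cv2.resize(im,(480,360)),x[:360,:320]]))
print(s["position"],s["tcp_rot"],s["wrist_force"],s["grip_width"])
print(np.array(c["T"]).round(2).tolist())
print(proj(c,[[589,6,105],[589,6,15]]))
E
```

```text
[555.20093995 -89.68155377 199.7683078 ] [-3.13939992e+00  2.57859394e-04  1.56955323e+00] [-1.15261596  0.44493972 -0.54162766] 0.31535624410488977
[[1.0, 0.0, -0.0, 555.2], [-0.0, -0.96, -0.27, -21.88], [-0.0, 0.27, -0.96, 362.99], [0.0, 0.0, 0.0, 1.0]]
[[325.03577037  67.36647983]
 [311.98578877  78.58508709]]
```

View pics/w2.png

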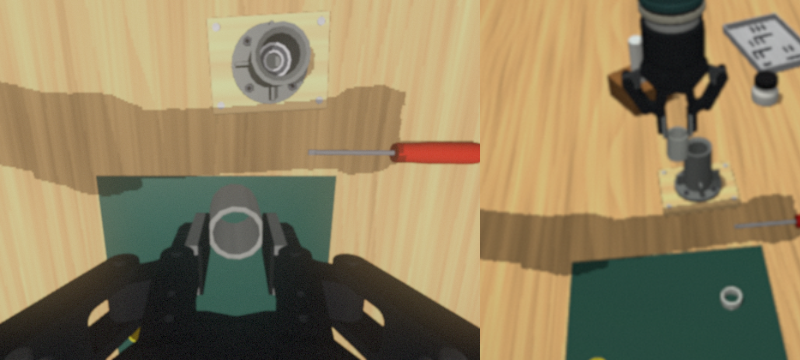

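The sleeve hangs upright in the jaws, with its rim at about (275,271) in the full image. Next I'll fit the housing mouth and the sleeve rim.

```bash
python3 - <<'E'
from h import *
d=np.load("w2.npz");im=d["im"];c=calibration("wrist")
x0,y0=255,0;k=5
cr=im[0:130,255:385];big=cv2.resize(cr,None,fx=k,fy=k,interpolation=cv2.INTER_CUBIC)
# overlay prediction of 48 outer/ 41 chamfer circles
def circ(cx,cy,z,r):
    a=np.linspace(0,2*np.pi,60);return proj(c,np.c_[cx+r*np.cos(a),cy+r*np.sin(a),np.full(60,z)])
o=big.copy()
for r in(24,20.5):
    p=((circ(589,6,105,r)-[x0,y0]+.5)*k).astype(int);cv2.polylines(o,[p.reshape(-1,1,2)],True,(255,0,0),1)
p=((circ(589,6,25,35)-[x0,y0]+.5)*k).astype(int)
t=np.load("im0.npz")["top"];ct=calibration("top");tb=cv2.resize(t[185:245,230:290],(360,360),interpolation=cv2.INTER_CUBIC)
save("w2c.png",np.hstack([cv2.resize(o,(440,440)),np.vstack([tb,np.zeros((80,360,3),np.uint8)])]))
hsv=cv2.cvtColor(im,cv2.COLOR_RGB2HSV);m=((hsv[...,2]>165)&(hsv[...,1]<60)).astype(np.uint8);m[:, :238]=0;m[:,312:]=0;m[:225]=0;m[320:]=0
cs=max(cv2.findContours(m,0,1)[0],key=cv2.contourArea);e=cv2.fitEllipse(cv2.convexHull(cs));print(e)
# depth from diameter 30
K_=K(c);
for zt in(210,215,220,225,230): 
    q=onz(c,[[e[0][0]-e[1][1]/2,e[0][1]],[e[0][0]+e[1][1]/2,e[0][1]]],zt);print(zt,q.mean(0).round(1),(q[1]-q[0])[0].round(1))
E
```

```text
Traceback (most recent call last):
ValueError: max() iterable argument is empty
```

View pics/w2c.png

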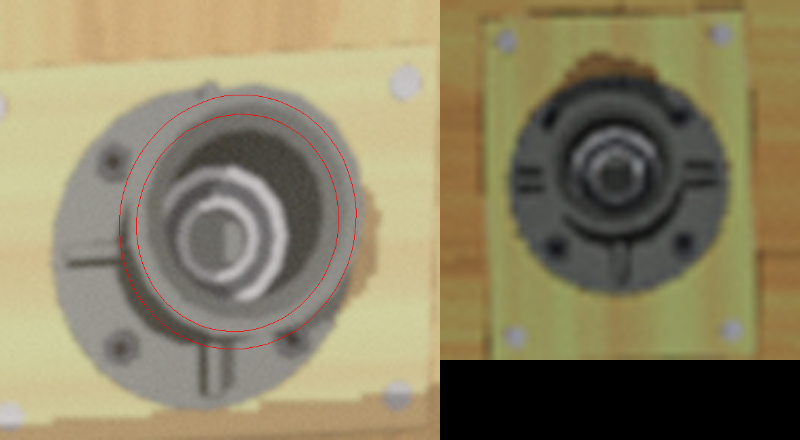

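```bash
python3 - <<'E'
from h import *
d=np.load("w2.npz");im=d["im"];c=calibration("wrist")
hsv=cv2.cvtColor(im,cv2.COLOR_RGB2HSV)
print(hsv[270,235:320:4,1:].tolist())
m=((hsv[...,2]>125)&(hsv[...,1]<70)).astype(np.uint8);m[:,:243]=0;m[:,308]=0;m[:235]=0;m[315:]=0
cs=cv2.findContours(m,0,1)[0];cs=max(cs,key=cv2.contourArea);e=cv2.fitEllipse(cv2.convexHull(cs));print(e)
for zt in(205,210,215,220,225,230): 
    q=onz(c,[[e[0][0]-e[1][1]/2,e[0][1]],[e[0][0]+e[1][1]/2,e[0][1]]],zt);print(zt,q.mean(0).round(1),(q[1]-q[0])[0].round(1))
E
```

```text
[[20, 50], [21, 37], [9, 56], [12, 144], [11, 90], [11, 95], [19, 96], [8, 97], [10, 100], [15, 101], [15, 100], [23, 102], [19, 96], [13, 98], [18, 97], [13, 97], [13, 95], [11, 145], [20, 51], [32, 40], [14, 54], [6, 81]]
((274.928466796875, 271.1573486328125), (62.01490783691406, 66.03153228759766), 83.50606536865234)
205 [554.8 -99.5 205. ] 32.6
210 [554.8 -97.  210. ] 31.6
215 [554.8 -94.6 215. ] 30.6
220 [554.8 -92.2 220. ] 29.5
225 [554.8 -89.8 225. ] 28.5
230 [554.8 -87.3 230. ] 27.5
```

The sleeve axis matches the TCP to about 1–2 mm, and its bottom is about 16 mm below the TCP. The mouth is at about (589.7, 7).

>>> apply_moves:
  series:
    - [[20,8,0],[0,0,0]]
    - [[25,9,0],[0,0,0]]
    - [[25,9,0],[0,0,0]]
    - [[20,8,0],[0,0,0]]
    - [[6.7,0.5,0],[0,0,0]]
    - [[0,0,20],[0,0,0]]
    - [[0,0,20],[0,0,0]]
    - [[0,0,20],[0,0,0]]
    - [[0,0,5],[0,0,0]]
    - [[0,0,0],[0,0,0]]

```text
clock: 6.45
position: [589.9, 6.4, 135.2]
tcp_rot: [-3.14, 0.001, 1.568]
wrist_force: [0.0, 0.6, -0.2]
grip_width: 0.307
```

>>> apply_moves:
  series:
    - [[0,0,4],[0,0,0]]
    - [[0,0,4],[0,0,0]]
    - [[0,0,4],[0,0,0]]
    - [[0,0,4],[0,0,0]]
    - [[0,0,4],[0,0,0]]
    - [[0,0,4],[0,0,0]]
    - [[0,0,0],[0,0,0]]
    - [[0,0,0],[0,0,0]]

```text
clock: 7.25
position: [591.0, 8.1, 111.9]
tcp_rot: [3.141, -0.0, 1.57]
wrist_force: [0.7, 0.4, 0.6]
grip_width: 0.311
```

>>> apply_moves:
  series:
    - [[0,0,2],[0,0,0]]
    - [[0,0,0],[0,0,0]]
    - [[0,0,0],[0,0,0]]

```text
clock: 7.55
position: [590.8, 7.7, 109.5]
tcp_rot: [3.141, -0.0, 1.57]
wrist_force: [1.5, 1.2, -0.8]
grip_width: 0.311
```

>>> apply_moves:
  series:
    - [[0,0,0],[0,0,0]]
    - [[0,0,0],[0,0,0]]
    - [[0,0,0],[0,0,0]]
    - [[0,0,0],[0,0,0]]
    - [[0,0,0],[0,0,0]]
    - [[0,0,-10],[0,0,0]]
    - [[0,0,-30],[0,0,0]]
    - [[0,0,-30],[0,0,0]]
    - [[0,0,-30],[0,0,0]]
    - [[0,0,0],[0,0,0]]
  fingers: 60

```text
clock: 8.55
position: [593.5, 8.4, 215.2]
tcp_rot: [3.133, 0.0, 1.57]
wrist_force: [0.3, 0.8, -0.4]
grip_width: 0.703
```

```bash
python3 - <<'E'
from h import *
c=calibration("wrist");s=state();im=read_camera("wrist");a=read_camera("side");t=read_camera("top");np.savez("w3.npz",im=im,side=a,top=t)
print(s["position"],s["wrist_force"],s["grip_width"])
p=proj(c,[[589.7,7,105]])[0];print(p);u,v=p.round().astype(int)
x=cv2.resize(im[max(v-60,0):v+80,u-70:u+70],(400,400),interpolation=cv2.INTER_CUBIC)
y=cv2.resize(a[170:240,240:310],(400,400),interpolation=cv2.INTER_CUBIC)
save("w3.png",np.hstack([x,y]))
E
```

```text
[593.54669071   8.39469628 215.16810346] [ 0.32326328  0.76934716 -0.35921516] 0.7034713907970529
[269.44332894 199.07533674]
```

View pics/w3.png

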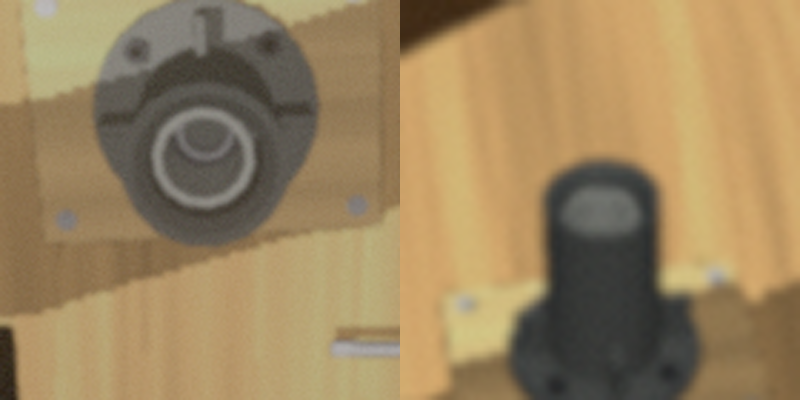

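The sleeve stands in the bore, with its rim ring inside the mouth. I'll take one settled shot of the mouth for drift alignment, then fly to the drift.

>>> apply_moves:
  series:
    - [[0,0,0],[0,0,0]]
    - [[0,0,0],[0,0,0]]
    - [[0,0,0],[0,0,0]]
    - [[0,0,0],[0,0,0]]

```text
clock: 9.1
position: [590.5, 7.8, 209.3]
tcp_rot: [-3.141, -0.0, 1.57]
wrist_force: [0.3, 0.3, -0.5]
grip_width: 0.702
```

```bash
python3 - <<'E'
from h import *
c=calibration("wrist");s=state();im=read_camera("wrist");np.savez("w4.npz",im=im,T=c["T"])
print(s["position"],s["tcp_rot"],s["wrist_force"])
g=cv2.medianBlur(cv2.cvtColor(im,cv2.COLOR_RGB2GRAY),3);k=4
u,v=proj(c,[[590,8,105]])[0];print(u,v);x0,y0=int(u)-50,int(v)-50
b=cv2.resize(g[y0:y0+100,x0:x0+100],None,fx=k,fy=k,interpolation=cv2.INTER_CUBIC)
for lo,hi,z in((95,125,105),(62,80,95)):
    for P in (40,25):
        h=cv2.HoughCircles(b,cv2.HOUGH_GRADIENT,1,20,param1=60,param2=P,minRadius=lo,maxRadius=hi)
        if h is None: continue
        for q in h[0][:3]:
            w=(q[:2]+.5)/k-.5+[x0,y0];print(P,w,q[2]/k,onz(c,[w],z).round(1))
E
```

```text
[590.45261562   7.83686585 209.25382543] [-3.14066385e+00 -1.10883755e-04  1.57002081e+00] [ 0.26214821  0.28749901 -0.49075864]
274.97612474962125 199.00163213533148
40 [275. 194.] 18.325 [[590.    9.7  95. ]]
25 [274.75 195.25] 18.45 [[589.8   8.6  95. ]]
```

>>> apply_moves:
  series:
    - [[25,-9,0],[0,0,0]]
    - [[35,-9,0],[0,0,0]]
    - [[35,-9,0],[0,0,0]]
    - [[35,-9,0],[0,0,0]]
    - [[35,-9,0],[0,0,0]]
    - [[35,-9,0],[0,0,0]]
    - [[35,-9,0],[0,0,0]]
    - [[30,-9,0],[0,0,0]]
    - [[17,-9,0],[0,0,0]]
    - [[0,-9,0],[0,0,0]]

```text
clock: 10.15
position: [499.4, 293.0, 209.7]
tcp_rot: [-3.141, -0.002, 1.574]
wrist_force: [0.1, 0.9, -0.3]
grip_width: 0.706
```

>>> apply_moves:
  series:
    - [[0,0,0],[0,0,0]]
    - [[0,0,0],[0,0,0]]
    - [[0,0,0],[0,0,0]]

```text
clock: 10.45
position: [501.9, 288.2, 209.8]
tcp_rot: [3.141, 0.001, 1.567]
wrist_force: [-0.1, 0.1, 0.6]
grip_width: 0.705
```

```bash
python3 - <<'E'
from h import *
c=calibration("wrist");s=state();im=read_camera("wrist");np.savez("w5.npz",im=im,T=c["T"]);save("w5.png",im)
print(s["position"],s["tcp_rot"],s["wrist_force"])
print(proj(c,[[500.3,290,140],[500.3,290,50]]))
E
```

```text
[501.94984592 288.21034773 209.77367265] [3.14108266e+00 7.07653928e-04 1.56728047e+00] [-0.09125298  0.14899837  0.62672508]
[[273.10692611 208.91936892]
 [273.55155796 182.72915806]]
```

View pics/w5.png

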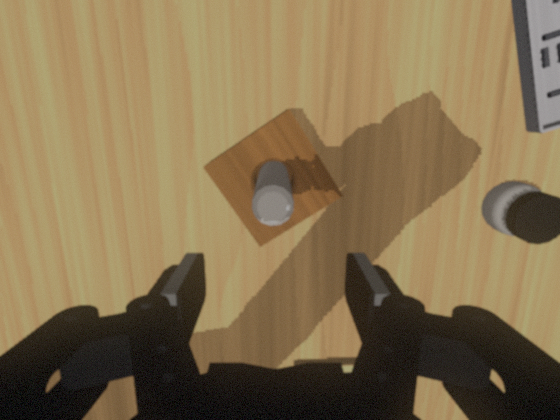

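The drift top is at (272,207), predicted at (273,209), and the block top is centred near (275,179). Descending and gripping.

>>> apply_moves:
  series:
    - [[1,0,20],[0,0,0]]
    - [[0,0,25],[0,0,0]]
    - [[0,0,25],[0,0,0]]
    - [[0,0,25],[0,0,0]]
    - [[0,0,20],[0,0,0]]
    - [[0,0,5],[0,0,0]]
    - [[0,0,0],[0,0,0]]
    - [[0,0,0],[0,0,0]]
    - [[0,0,0],[0,0,0]]

```text
clock: 11.4
position: [501.8, 291.2, 91.0]
tcp_rot: [3.14, -0.001, 1.57]
wrist_force: [-0.1, -0.7, 0.6]
grip_width: 0.703
```

>>> apply_moves:
  series:
    - [[0,0,0],[0,0,0]]
    - [[0,0,0],[0,0,0]]
    - [[0,0,0],[0,0,0]]
    - [[0,0,0],[0,0,0]]
    - [[0,0,0],[0,0,0]]
    - [[0,0,0],[0,0,0]]
  fingers: 20
  force: 90

```text
clock: 12.0
position: [501.3, 291.3, 90.8]
tcp_rot: [3.14, -0.0, 1.57]
wrist_force: [-0.5, -0.1, 5.7]
grip_width: 0.323
```

```bash
python3 - <<'E'
from h import *
s=state();print(s["position"],s["wrist_force"],s["ft_torque"],s["grip_width"])
d=np.load("w5.npz");c=calibration("wrist");c["T"]=d["T"];im=d["im"]
print(onz(c,[[290,109],[205,167],[260,245],[342,193]],50).round(1),onz(c,[[290,109],[205,167],[260,245],[342,193]],50).mean(0))
print(onz(c,[[272.5,207]],140))
E
```

```text
[501.33245231 291.27327955  90.77979898] [-0.48297577 -0.12551247  5.65190656] [-0.17049432  0.25027392  0.01670555] 0.3229258879549195
[[515.1 356.5  50. ]
 [436.9 305.   50. ]
 [486.7 227.5  50. ]
 [565.  279.9  50. ]] [500.91958857 292.23730153  50.        ]
[[499.88702796 291.37739565 140.        ]]
```

>>> apply_moves:
  series:
    - [[0,0,-5],[0,0,0]]
    - [[0,0,-15],[0,0,0]]
    - [[0,0,-20],[0,0,0]]
    - [[0,0,-20],[0,0,0]]
    - [[0,0,-25],[0,0,0]]
    - [[0,0,-25],[0,0,0]]
    - [[0,0,-20],[0,0,0]]
    - [[0,0,-10],[0,0,0]]
    - [[0,0,0],[0,0,0]]

```text
clock: 12.9
position: [501.6, 291.3, 231.6]
tcp_rot: [3.139, -0.001, 1.57]
wrist_force: [-0.3, -0.9, -0.6]
grip_width: 0.32
```

>>> apply_moves:
  series:
    - [[-15,5,0],[0,0,0]]
    - [[-30,10,0],[0,0,0]]
    - [[-35,10,0],[0,0,0]]
    - [[-35,10,0],[0,0,0]]
    - [[-35,10,0],[0,0,0]]
    - [[-35,10,0],[0,0,0]]
    - [[-35,10,0],[0,0,0]]
    - [[-30,10,0],[0,0,0]]
    - [[-22,10,0],[0,0,0]]
    - [[-10.5,4.7,0],[0,0,0]]

```text
clock: 13.9
position: [590.1, 3.7, 228.0]
tcp_rot: [-3.139, 0.001, 1.565]
wrist_force: [0.6, 0.3, -1.3]
grip_width: 0.32
```

>>> apply_moves:
  series:
    - [[0,0,0],[0,0,0]]
    - [[0,0,0],[0,0,0]]
    - [[0,0,0],[0,0,0]]
    - [[0,0,0],[0,0,0]]

```text
clock: 14.3
position: [590.0, 9.9, 229.8]
tcp_rot: [-3.142, -0.0, 1.572]
wrist_force: [0.2, 0.4, -0.4]
grip_width: 0.323
```

```bash
python3 - <<'E'
from h import *
c=calibration("wrist");s=state();im=read_camera("wrist");a=read_camera("side");np.savez("w6.npz",im=im,side=a,T=c["T"])
print(s["position"],s["tcp_rot"],s["wrist_force"],s["ft_torque"],s["grip_width"])
x=cv2.resize(im[120:400,160:400],(480,560));y=cv2.resize(a[80:260,220:325],(320,560),interpolation=cv2.INTER_CUBIC)
save("w6.png",np.hstack([x,y]))
E
```

```text
[589.98528954   9.88071491 229.83741768] [-3.14150709e+00 -2.78658114e-04  1.57246035e+00] [ 0.2287856   0.40749588 -0.41527763] [ 0.01173758 -0.03319018  0.030907  ] 0.32271047188296187
```

View pics/w6.png

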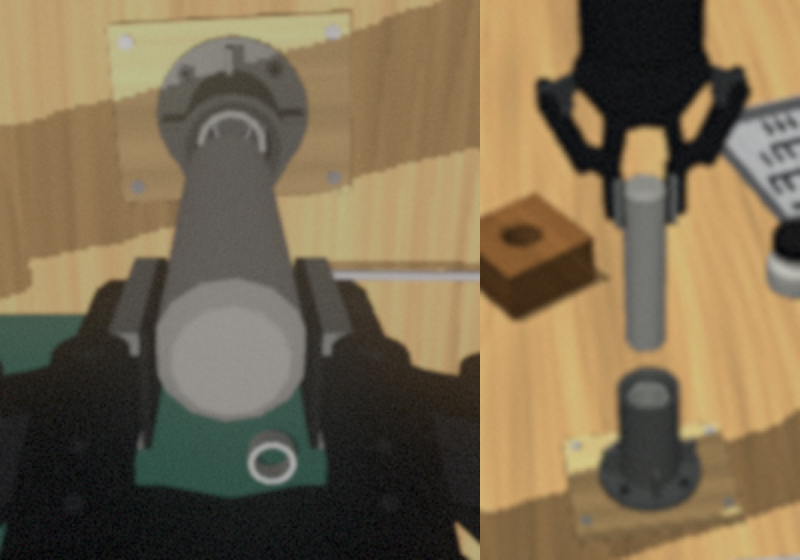

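The drift is upright and held centred above the mouth, with the sleeve rim visible inside the housing. Lowering it in small steps.

>>> apply_moves:
  series:
    - [[0,0,8],[0,0,0]]
    - [[0,0,10],[0,0,0]]
    - [[0,0,10],[0,0,0]]
    - [[0,0,4],[0,0,0]]
    - [[0,0,3],[0,0,0]]
    - [[0,0,3],[0,0,0]]
    - [[0,0,2],[0,0,0]]
    - [[0,0,2],[0,0,0]]
    - [[0,0,0],[0,0,0]]
    - [[0,0,0],[0,0,0]]

```text
clock: 15.4
position: [590.5, 8.3, 187.9]
tcp_rot: [3.141, 0.0, 1.57]
wrist_force: [0.5, 0.1, -0.5]
grip_width: 0.323
```

>>> apply_moves:
  series:
    - [[0,0,1],[0,0,0]]
    - [[0,0,1],[0,0,0]]
    - [[0,0,1],[0,0,0]]
    - [[0,0,0],[0,0,0]]

```text
clock: 15.8
position: [590.2, 8.3, 184.6]
tcp_rot: [-3.141, 0.0, 1.57]
wrist_force: [0.8, 0.3, -0.7]
grip_width: 0.315
```

>>> apply_moves:
  series:
    - [[0,0,1],[0,0,0]]
    - [[0,0,1],[0,0,0]]
    - [[0,0,1],[0,0,0]]
    - [[0,0,0],[0,0,0]]

```text
clock: 16.2
position: [590.2, 8.3, 181.5]
tcp_rot: [-3.141, 0.0, 1.57]
wrist_force: [-0.5, 0.9, -0.1]
grip_width: 0.321
```

>>> apply_moves:
  series:
    - [[0,0,1],[0,0,0]]
    - [[0,0,1],[0,0,0]]
    - [[0,0,0.5],[0,0,0]]
    - [[0,0,0],[0,0,0]]

```text
clock: 16.6
position: [590.3, 8.3, 179.1]
tcp_rot: [-3.141, 0.0, 1.57]
wrist_force: [0.6, 0.6, -0.8]
grip_width: 0.324
```

>>> apply_moves:
  series:
    - [[0,0,1],[0,0,0]]
    - [[0,0,1],[0,0,0]]
    - [[0,0,1],[0,0,0]]
    - [[0,0,0],[0,0,0]]

```text
clock: 17.0
position: [590.6, 8.5, 177.0]
tcp_rot: [3.141, 0.0, 1.57]
wrist_force: [-0.8, 1.4, 5.1]
grip_width: 0.323
```

>>> apply_moves:
  series:
    - [[0,0,1],[0,0,0]]
    - [[0,0,1],[0,0,0]]
    - [[0,0,1],[0,0,0]]
    - [[0,0,0],[0,0,0]]

```text
clock: 17.4
position: [590.7, 8.4, 174.0]
tcp_rot: [3.141, 0.0, 1.57]
wrist_force: [-0.7, 0.6, 4.6]
grip_width: 0.32
```

>>> apply_moves:
  series:
    - [[0,0,1],[0,0,0]]
    - [[0,0,1],[0,0,0]]
    - [[0,0,0],[0,0,0]]

```text
clock: 17.7
position: [590.7, 8.4, 172.0]
tcp_rot: [3.141, 0.0, 1.57]
wrist_force: [-1.1, 0.3, 4.5]
grip_width: 0.322
```

Contact is at TCP z ≈ 177. The sleeve and bearing slide with about 5 N residual, and the arm stiffness is about 6 N/mm. I'll advance in steps small enough to stay safe if it bottoms out.

>>> apply_moves:
  series:
    - [[0,0,1],[0,0,0]]
    - [[0,0,1],[0,0,0]]
    - [[0,0,1],[0,0,0]]
    - [[0,0,0],[0,0,0]]

```text
clock: 18.1
position: [590.7, 8.4, 168.9]
tcp_rot: [3.141, 0.0, 1.57]
wrist_force: [-0.6, -0.2, 4.1]
grip_width: 0.323
```

>>> apply_moves:
  series:
    - [[0,0,0.5],[0,0,0]]
    - [[0,0,0.5],[0,0,0]]
    - [[0,0,0],[0,0,0]]

```text
clock: 18.4
position: [590.7, 8.4, 168.0]
tcp_rot: [3.141, 0.0, 1.57]
wrist_force: [-1.2, 0.5, 5.3]
grip_width: 0.319
```

>>> apply_moves:
  series:
    - [[0,0,0.5],[0,0,0]]
    - [[0,0,0.5],[0,0,0]]
    - [[0,0,0],[0,0,0]]

```text
clock: 18.7
position: [590.7, 8.4, 167.0]
tcp_rot: [3.141, 0.0, 1.57]
wrist_force: [-1.3, 0.4, 5.2]
grip_width: 0.322
```

>>> apply_moves:
  series:
    - [[0,0,0.5],[0,0,0]]
    - [[0,0,0.5],[0,0,0]]
    - [[0,0,0],[0,0,0]]

```text
clock: 19.0
position: [590.7, 8.4, 166.0]
tcp_rot: [3.141, 0.0, 1.57]
wrist_force: [-1.0, 0.2, 4.8]
grip_width: 0.321
```

>>> apply_moves:
  series:
    - [[0,0,0.5],[0,0,0]]
    - [[0,0,0.5],[0,0,0]]
    - [[0,0,0],[0,0,0]]

```text
clock: 19.3
position: [590.7, 8.4, 165.0]
tcp_rot: [3.141, 0.0, 1.57]
wrist_force: [-0.4, 0.6, 6.0]
grip_width: 0.326
```

>>> apply_moves:
  series:
    - [[0,0,0.5],[0,0,0]]
    - [[0,0,0.5],[0,0,0]]
    - [[0,0,0],[0,0,0]]

```text
clock: 19.6
position: [590.7, 8.4, 164.0]
tcp_rot: [3.141, 0.0, 1.57]
wrist_force: [-0.8, -0.1, 5.7]
grip_width: 0.32
```

>>> apply_moves:
  series:
    - [[0,0,0.5],[0,0,0]]
    - [[0,0,0.5],[0,0,0]]
    - [[0,0,0],[0,0,0]]

```text
clock: 19.9
position: [590.7, 8.4, 162.9]
tcp_rot: [3.141, 0.0, 1.57]
wrist_force: [-1.4, 0.3, 5.4]
grip_width: 0.321
```

>>> apply_moves:
  series:
    - [[0,0,0.5],[0,0,0]]
    - [[0,0,0.5],[0,0,0]]
    - [[0,0,0],[0,0,0]]

```text
clock: 20.2
position: [590.7, 8.4, 162.0]
tcp_rot: [3.141, 0.0, 1.57]
wrist_force: [-1.0, -0.3, 5.3]
grip_width: 0.323
```

>>> apply_moves:
  series:
    - [[0,0,0.5],[0,0,0]]
    - [[0,0,0.5],[0,0,0]]
    - [[0,0,0],[0,0,0]]

```text
clock: 20.5
position: [590.7, 8.4, 160.9]
tcp_rot: [3.141, 0.0, 1.57]
wrist_force: [-0.9, -0.1, 5.7]
grip_width: 0.323
```

>>> apply_moves:
  series:
    - [[0,0,0.5],[0,0,0]]
    - [[0,0,0.5],[0,0,0]]
    - [[0,0,0],[0,0,0]]

```text
clock: 20.8
position: [590.7, 8.4, 159.9]
tcp_rot: [3.141, 0.0, 1.57]
wrist_force: [-1.6, -0.2, 5.5]
grip_width: 0.321
```

>>> apply_moves:
  series:
    - [[0,0,0.5],[0,0,0]]
    - [[0,0,0.5],[0,0,0]]
    - [[0,0,0],[0,0,0]]

```text
clock: 21.1
position: [590.7, 8.4, 159.0]
tcp_rot: [3.141, 0.0, 1.57]
wrist_force: [-1.0, -0.1, 4.5]
grip_width: 0.319
```

>>> apply_moves:
  series:
    - [[0,0,0.5],[0,0,0]]
    - [[0,0,0.5],[0,0,0]]
    - [[0,0,0],[0,0,0]]

```text
clock: 21.4
position: [590.7, 8.4, 157.9]
tcp_rot: [3.141, 0.0, 1.57]
wrist_force: [-1.2, -0.2, 5.7]
grip_width: 0.319
```

>>> apply_moves:
  series:
    - [[0,0,0.5],[0,0,0]]
    - [[0,0,0.5],[0,0,0]]
    - [[0,0,0],[0,0,0]]

```text
clock: 21.7
position: [590.7, 8.4, 157.0]
tcp_rot: [3.141, 0.0, 1.57]
wrist_force: [-1.9, -0.1, 4.9]
grip_width: 0.32
```

>>> apply_moves:
  series:
    - [[0,0,0.5],[0,0,0]]
    - [[0,0,0.5],[0,0,0]]
    - [[0,0,0],[0,0,0]]

```text
clock: 22.0
position: [590.7, 8.4, 156.0]
tcp_rot: [3.141, 0.0, 1.57]
wrist_force: [-1.4, 1.0, 6.2]
grip_width: 0.322
```

>>> apply_moves:
  series:
    - [[0,0,0.5],[0,0,0]]
    - [[0,0,0.5],[0,0,0]]
    - [[0,0,0],[0,0,0]]

```text
clock: 22.3
position: [591.0, 8.5, 155.9]
tcp_rot: [3.14, 0.0, 1.57]
wrist_force: [-2.8, -0.1, 9.7]
grip_width: 0.322
```

It has stopped at 155.9 and the force is rising. Pressing on gently.

>>> apply_moves:
  series:
    - [[0,0,0.5],[0,0,0]]
    - [[0,0,0.3],[0,0,0]]
    - [[0,0,0],[0,0,0]]
    - [[0,0,0],[0,0,0]]

```text
clock: 22.7
position: [591.1, 8.6, 155.8]
tcp_rot: [3.14, 0.0, 1.57]
wrist_force: [-2.8, 0.5, 13.9]
grip_width: 0.321
```

>>> apply_moves:
  series:
    - [[0,0,0.3],[0,0,0]]
    - [[0,0,0.3],[0,0,0]]
    - [[0,0,0],[0,0,0]]
    - [[0,0,0],[0,0,0]]
    - [[0,0,0],[0,0,0]]
    - [[0,0,0],[0,0,0]]
    - [[0,0,0],[0,0,0]]
    - [[0,0,0],[0,0,0]]

```text
clock: 23.5
position: [591.3, 8.7, 155.7]
tcp_rot: [3.139, 0.001, 1.57]
wrist_force: [-4.0, -0.4, 17.3]
grip_width: 0.317
```

17.3 N was held for over 0.6 s with no further movement, so the bearing is home. Withdrawing and returning to above the block.

>>> apply_moves:
  series:
    - [[0,0,-2],[0,0,0]]
    - [[0,0,-4],[0,0,0]]
    - [[0,0,-6],[0,0,0]]
    - [[0,0,-10],[0,0,0]]
    - [[0,0,-10],[0,0,0]]
    - [[0,0,-15],[0,0,0]]
    - [[0,0,-15],[0,0,0]]
    - [[0,0,-12],[0,0,0]]
    - [[0,0,0],[0,0,0]]
    - [[0,0,0],[0,0,0]]

```text
clock: 24.5
position: [590.3, 8.2, 227.1]
tcp_rot: [3.141, 0.0, 1.57]
wrist_force: [0.1, -0.0, -0.7]
grip_width: 0.317
```

>>> apply_moves:
  series:
    - [[10.5,-4.7,0],[0,0,0]]
    - [[22,-10,0],[0,0,0]]
    - [[30,-10,0],[0,0,0]]
    - [[35,-10,0],[0,0,0]]
    - [[35,-10,0],[0,0,0]]
    - [[35,-10,0],[0,0,0]]
    - [[35,-10,0],[0,0,0]]
    - [[35,-10,0],[0,0,0]]
    - [[30,-10,0],[0,0,0]]
    - [[15.5,-4.6,0],[0,0,0]]

```text
clock: 25.5
position: [498.2, 295.3, 226.3]
tcp_rot: [-3.139, -0.001, 1.575]
wrist_force: [-0.3, 0.1, -1.1]
grip_width: 0.324
```

>>> apply_moves:
  series:
    - [[0,0,0],[0,0,0]]
    - [[0,0,0],[0,0,0]]
    - [[0,0,0],[0,0,0]]
    - [[0,0,0],[0,0,0]]
    - [[0,0,0],[0,0,0]]

```text
clock: 26.0
position: [501.8, 290.3, 226.8]
tcp_rot: [3.142, 0.0, 1.568]
wrist_force: [-0.2, -0.3, -0.9]
grip_width: 0.321
```

```bash
python3 - <<'E'
from h import *
c=calibration("wrist");s=state();im=read_camera("wrist");a=read_camera("side")
print(s["position"],s["tcp_rot"],s["wrist_force"],s["grip_width"])
o=im.copy()
t=np.linspace(0,6.28,60)
p=proj(c,np.c_[500.9+19*np.cos(t),292.2+19*np.sin(t),np.full(60,50)]).astype(int);cv2.polylines(o,[p.reshape(-1,1,2)],True,(255,0,0),1)
x=cv2.resize(o[80:360,160:400],(480,560));y=cv2.resize(a[90:260,210:307],(320,560),interpolation=cv2.INTER_CUBIC)
save("w7.png",np.hstack([x,y]))
E
```

```text
[501.78019554 290.32917416 226.80304202] [3.14156350e+00 4.10141622e-04 1.56815515e+00] [-0.16296728 -0.34519199 -0.85835523] 0.32098218497467096
```

View pics/w7.png

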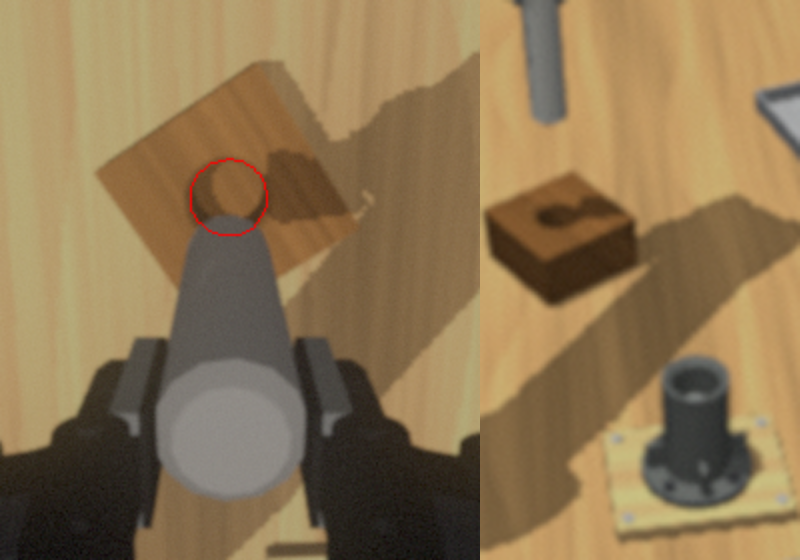

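The pocket matches the predicted circle, and the sleeve has stayed down in the bore. Lowering the drift.

>>> apply_moves:
  series:
    - [[0,0,20],[0,0,0]]
    - [[0,0,25],[0,0,0]]
    - [[0,0,25],[0,0,0]]
    - [[0,0,15],[0,0,0]]
    - [[0,0,8],[0,0,0]]
    - [[0,0,5],[0,0,0]]
    - [[0,0,5],[0,0,0]]
    - [[0,0,0],[0,0,0]]

```text
clock: 26.9
position: [501.5, 291.5, 123.9]
tcp_rot: [3.141, -0.0, 1.57]
wrist_force: [-0.1, 0.7, -1.2]
grip_width: 0.322
```

>>> apply_moves:
  series:
    - [[0,0,5],[0,0,0]]
    - [[0,0,5],[0,0,0]]
    - [[0,0,5],[0,0,0]]
    - [[0,0,5],[0,0,0]]
    - [[0,0,5],[0,0,0]]
    - [[0,0,4],[0,0,0]]
    - [[0,0,2],[0,0,0]]
    - [[0,0,0],[0,0,0]]

```text
clock: 27.7
position: [501.1, 291.3, 92.5]
tcp_rot: [-3.141, 0.0, 1.57]
wrist_force: [0.2, 0.1, -0.6]
grip_width: 0.318
```

>>> apply_moves:
  series:
    - [[0,0,1],[0,0,0]]
    - [[0,0,0.7],[0,0,0]]
    - [[0,0,0],[0,0,0]]
    - [[0,0,0],[0,0,0]]

```text
clock: 28.1
position: [501.4, 291.4, 91.3]
tcp_rot: [3.141, -0.0, 1.57]
wrist_force: [0.1, -0.2, -0.2]
grip_width: 0.319
```

>>> apply_moves:
  series:
    - [[0,0,0.5],[0,0,0]]
    - [[0,0,0],[0,0,0]]
    - [[0,0,0],[0,0,0]]

```text
clock: 28.4
position: [501.4, 291.5, 90.8]
tcp_rot: [3.141, -0.0, 1.57]
wrist_force: [-0.4, 0.1, 1.1]
grip_width: 0.32
```

>>> apply_moves:
  series:
    - [[0,0,0],[0,0,0]]
    - [[0,0,0],[0,0,0]]
    - [[0,0,0],[0,0,0]]
    - [[0,0,0],[0,0,0]]
    - [[0,0,0],[0,0,0]]
    - [[0,0,0],[0,0,0]]
    - [[0,0,-5],[0,0,0]]
    - [[0,0,-10],[0,0,0]]
    - [[0,0,-20],[0,0,0]]
    - [[0,0,-25],[0,0,0]]
  fingers: 65

```text
clock: 29.4
position: [500.8, 291.2, 151.3]
tcp_rot: [-3.14, 0.0, 1.57]
wrist_force: [0.3, 0.2, 0.1]
grip_width: 0.758
```

>>> apply_moves:
  series:
    - [[0,0,-30],[0,0,0]]
    - [[0,0,-30],[0,0,0]]
    - [[0,0,-20],[0,0,0]]
    - [[-30,0,0],[0,0,0]]
    - [[-40,0,0],[0,0,0]]
    - [[-40,0,0],[0,0,0]]
    - [[-30,0,0],[0,0,0]]
    - [[0,0,0],[0,0,0]]
    - [[0,0,0],[0,0,0]]
    - [[0,0,0],[0,0,0]]

```text
clock: 30.4
position: [501.1, 152.8, 231.3]
tcp_rot: [3.141, -0.001, 1.572]
wrist_force: [-0.4, 0.9, 0.9]
grip_width: 0.762
```

```bash
python3 - <<'E'
from h import *
s=state();im=read_camera("wrist");a=read_camera("side");t=read_camera("top")
print(s["clock"],s["position"],s["wrist_force"],s["grip_width"])
x=cv2.resize(im,(440,330));y=cv2.resize(a[110:250,200:320],(360,420),interpolation=cv2.INTER_CUBIC)
z=cv2.resize(t[180:300,80:300],(440,240))
save("w8.png",np.vstack([np.hstack([np.vstack([x,np.zeros((90,440,3),np.uint8)]),y]),np.hstack([z,np.zeros((240,360,3),np.uint8)])])[:600] if 0 else np.hstack([np.vstack([x,z]),np.vstack([y,np.zeros((150,360,3),np.uint8)])]))
E
```

```text
30.4 [501.12113319 152.84622063 231.29481876] [-0.36393412  0.94662243  0.86583869] 0.7619094664980159
```

View pics/w8.png

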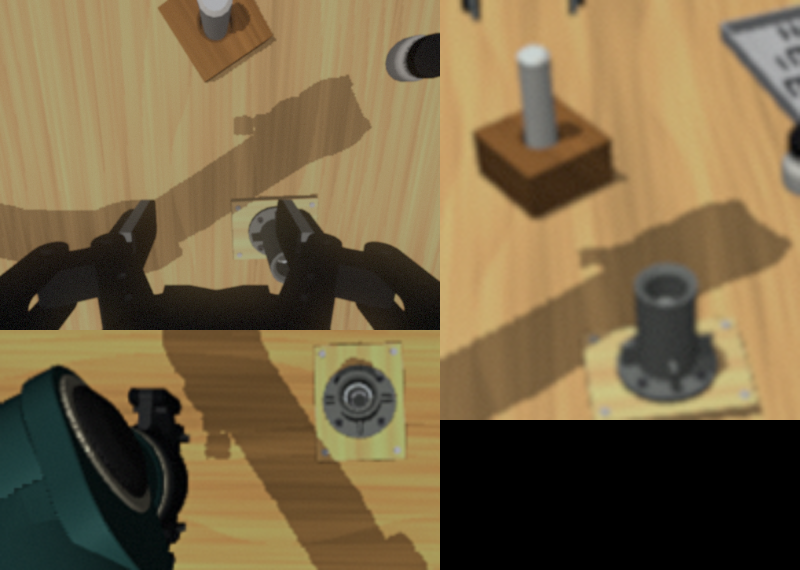

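The drift stands upright in its block, the sleeve sits deep in the bore and the gripper is clear. The drift's foot met the pocket floor at TCP z 90.8, the same as when I picked it up, so it did not slip in the grip.

```bash
python3 -c "
from plant import *
print(job_done())"
```

```text
the job is handed in; nothing more can be done
None
```

The job is done and handed in at about 30 s of the 67 s allowed; `job_done` gave no verdict.

- **Sleeve:** I dropped the grey sleeve into the bore, onto the hung-up bearing.
- **Pressing:** I pushed the bearing down about 21 mm through the sleeve. The wrist read about 5 N at each pause while it slid. It stopped dead with the drift's foot about 29 mm below the mouth, inside the expected 19 to 33 mm.
- **Home:** The wrist reading rose to 17.3 N with almost no movement, and I held it there for over half a second. The highest reading was 17.3 N, against the 25 N limit.
- **Drift:** It is back in its pocket and did not slip in the grip.

The last pictures showed the drift upright in the block, the sleeve deep in the bore and the gripper clear of everything. I never went near the bystanders, but I did not measure their final positions.

One oddity: when gripping the 30 mm parts, the jaw opening read about 27 mm, but neither part slipped. No other checks failed or disagreed.

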